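# Load a rinsed moka boiler into the draining turntable

### The arm

A 6-joint arm with a two-finger parallel gripper is mounted at the origin on the work surface. World frame = base frame: x ahead of the robot, y to its left, z up, the work surface at z = 0. Lengths are in m, angles in rad, forces in N, time in s.
With the tool pointing down it reaches from about 0.3 to 0.775 m from the base axis. Payload 14.6 kg.
Tool frame: the origin (TCP) lies on the centre line of the jaws, within the pads' length; the fingertips stand 25 mm ahead of it and the grasp point (between the pads) lies 6 mm ahead of it; z points along the fingers, y is the line along which they close (so a half turn about z gives the same grasp; the last joint's range is limited). The gripper opens to 85 mm and grips with 20 to 120 N. Pads are 22 mm wide; open, the fingers measure 114 mm over their backs; the gripper's body (76 mm by 85 mm) begins 54 mm behind the grasp point. The pads swing forward as they close: fully open they stand 13 mm farther back than shut.
Start: joints at [1.112, 0.3, 1.521, -0, 1.321, -0.067], TCP at [0.21, 0.508, 0.256] pointing down, gripper open.
Joint ranges: [-3.03, 3.03], [-0.79, 2.21], [0.23, 2.52], [-1.04, 4.18], [0, 3.07], [-2.55, 2.55]. Speed limits (rad/s): [2.22, 2.22, 2.57, 3.14, 3.14, 3.14].

### API

Orientations are given as [roll, pitch, yaw] about the fixed x, y, z axes, in that order (R = Rz(yaw) Ry(pitch) Rx(roll)).
In Python, from station import robot, snapshot, camera_model gives the robot as it stands.
- The arm moves only by the shell command python3 -m inch 'ROWS' [FORCE]. ROWS is JSON, a list of rows, each a list of 3 entries, a list of its own where there are three numbers: the shift along the tool's x, y, z in cm, then the turn, a rotation vector about the tool's x, y, z in rad, then the finger opening in cm, from 0 to 8.54. A call has 1 to 5 rows; each row shifts and turns the commanded pose from where the row before left it, along the tool's axes as they then stand; what a row does not reach is not made up. A row lasts 1/12 s, in which the tool goes at most 41.7 mm and 7.16 degrees, less where a joint would pass 70% of its speed; a pose out of reach is approached as far as the arm can. A call is refused whole if a number of a shift passes 4.17 or a number of a turn 0.125, either way. A call with a gripper value outside its range is refused whole. The fingers move at their own pace and stop on an object; FORCE is the grip in N (left out, the last holds). Time passes only in rows, so rows that do not move let the fingers close. It gives the time, the measured TCP pose, the force, the opening and the grip force at its end, in the units of the state.
- robot.observe(): the state, without advancing time (a new reading comes with each control period).
- snapshot(name): name is "side" or "top" or "wrist"; returns (picture, depth): 480x640x3 uint8, blue, green, red; 480x640 float32, m along the optical axis (not along the pixel's ray), 0 where there is no reading.
- camera_model(name): a dict with "K" (3x3 intrinsics, pixels), "k1" (the pictures are not rectified: a ray, as slopes to the right and down, at radius r is drawn at 1 + k1 r^2 times it, then the intrinsics apply), "xyz" and "orientation" of the camera in the world; the wrist camera has in their place "hand_eye" (4x4, takes a point from camera to tool coordinates, whose origin is the TCP and whose axes are the flange's). Camera axes: x right, y down, z forward; pixel columns grow to the right and rows downward; lengths in m; the calibration is good to about 2 mm. A picture is of the moment at which its call begins: read the wrist's pose just before it. camera_model takes no time and is no camera call.
- robot.sign_off(): hands the job in; it is judged then, once.
The state is a dict: "t": time; "joints": joint angles; "qvel": joint speeds; "effort": joint torques, N m; "ee_pos": TCP position; "eef_rot": TCP orientation; "contact_force": force on the tool from outside, world axes, zero at the start; "moment": the same for the moment, N m; "gripper_width": finger opening in m; "finger_force": force on a finger pad.
Only numpy, scipy, OpenCV 4.12 (cv2) and the standard library are available. Lean on these libraries where they do the work, as an engineer would, in place of code of your own. Each camera call takes 0.05 s, during which the arm holds its last target. There are 200 camera calls.

### The job

Turn the draining rack until the one free bay that is wide enough for the moka boiler on the drainboard lines up squarely with the gap in the pan's rim, then slide the boiler, without lifting it, through the gap into that bay until it is fully home against the hub. Then turn the rack on so that the whole boiler stands behind the rim, and leave the other boilers standing in their bays and the things on the counter where they are.

Things in the scene. Friction and masses are not known exactly. Their poses are not given: they have to be found in the camera images.
- pan: Fixed round white enamel pan on the counter, 328 mm across. Origin on the rack's turning axis at counter level (z = 0). Its thin upright rim (inner radius 160 mm, dark rolled edge 61 mm above the counter) is open at one place only: a gap 114 mm wide facing the pan's own +y.
- board (a point): Middle of the drainboard's top: a flat slatted steel board fixed to the pan outside the gap, 220 mm wide along the pan's x, reaching from the gap to pan y = 375 mm. Its top is 30 mm above the counter, level with the rack's deck. This point lies at pan y = 270 mm.
- gap (a point): Point in the middle of the rim's gap, 150 mm from the turning axis along the pan's +y, at deck height (30 mm above the counter).
- rack (a joint): Turning angle of the draining rack, rad, anticlockwise from above positive, 0 wherever it stood at the start. It turns endlessly both ways with light friction (0.2 N m, 1 to 2 N of push near the outside) and stays where it is left.
- hub (a point): On the rack's vertical turning axis at deck height. The rack is a white round deck (radius 154 mm, top 30 mm above the counter) with a steel hub (radius 53 mm, 36 mm over the deck, 12 mm finial). Bays, anticlockwise from above from the free wide one: 0 deg wide, free; 68 narrow, free; 136 wide, taken; 204 narrow, taken; 272 wide, taken. Wide is 104 mm between rods, narrow 70 mm.
- bay_mouth (a point): Mouth of the free wide bay, midway between its rods, 150 mm from the turning axis, at deck height; turns with the rack. The bay is straight-sided and open to the outside; it is lined up when this point is at point gap.
- bay_home (a point): Where the boiler's centre stands (seen from above) when fully home in the free wide bay, touching the hub: 98 mm from the turning axis on the line to bay_mouth, at deck height; turns with the rack.
- vee (a point): Between bays stand five steel hairpins of 6 mm rod, each a level V 22 mm over the deck, point about 80 mm from the axis, open to the outside, ends 149 mm from it. A fingertip put down inside a V can push its rods to turn the rack. This point is inside the widest V, 125 mm from the axis at deck height, 44 deg clockwise from above of bay_mouth; there the V is about 70 mm wide. Turns with the rack.
- boiler_mid (a point): Centre (half-way up) of the loose moka boiler standing upside down on the drainboard: a round stainless tin, 90 mm diameter, 66 mm high (this point 33 mm over the board), on its threaded neck (82 mm diameter, lowest 14 mm); flat closed top, small brass valve on the side. About 300 g, too wide to grip; it slides when pushed low on its side.
- squat_mid (a point): Centre (half-way up) of a squat boiler, 94 mm in diameter, 56 mm high, loose, standing upside down in a wide bay.
- medium_mid (a point): Centre (half-way up) of a medium boiler, 84 mm in diameter, 60 mm high, loose, standing upside down in the other taken wide bay.
- small_mid (a point): Centre (half-way up) of a small boiler, 56 mm in diameter, 50 mm high, loose, standing upside down in a narrow bay.
- seal: Grey silicone sealing ring, 70 mm outside, 52 mm inside, 8 mm thick, lying on the counter beside the drainboard; origin at the middle of its underside. Bystander.
- spoon_grip (a point): Handle of an enamel spoon lying on the counter. Bystander.
- brush_grip (a point): Handle of a cleaning brush lying on the counter. Bystander.
There are look-alikes about, which are no part of the job. Leave any blue look-alike of the part that bears small_mid alone.

How it is judged:
On the way, in this order (a step that is already met when the one before it is completed fails the run):
1. the free wide bay is lined up with the gap (mouth within 18 mm of it, about 7 degrees), the rack still, the boiler still outside on the drainboard (horizontal distance between bay_mouth and gap below 0.018 m and velocity of joint rack between -0.05 and 0.05 rad/s and horizontal distance between boiler_mid and hub above 0.195 m), for 0.3 s.
2. the boiler stands home in the bay (within 13 mm of its place) while the bay is at the gap (horizontal distance between boiler_mid and bay_home below 0.013 m and angle between boiler_mid's own z axis and vertical below 0.1 rad and horizontal distance between bay_mouth and gap below 0.04 m), for 0.2 s.
3. the rack is turned on so that the bay is at least 40 degrees away from the gap (horizontal distance between bay_mouth and gap above 0.103 m), for 0.2 s.
At the end, for the whole second after the job is handed in: The boiler stands upright on the deck within 18 mm of home in the free wide bay, the bay is at least 40 degrees from the gap (mouth over 103 mm from it), the rack is still, and the other three boilers stand upright in their bays (centres within 130 mm of the axis) (horizontal distance between boiler_mid and bay_home below 0.018 m and angle between each of boiler_mid, squat_mid, medium_mid, small_mid's own z axis and vertical below 0.1 rad and height (world z) of boiler_mid between 0.058 and 0.068 m and horizontal distance between bay_mouth and gap above 0.103 m and velocity of joint rack between -0.05 and 0.05 rad/s and horizontal distance between each of squat_mid, medium_mid, small_mid and hub below 0.13 m); the robot touches nothing.
It fails at once if the boiler is lifted (more than 15 mm) or tipped (more than 17 degrees) (height (world z) of boiler_mid above 0.078 m or angle between boiler_mid's own z axis and vertical above 0.3 rad).
It fails at once if another boiler is tipped, lifted out or pushed out of its bay (angle between any of squat_mid, medium_mid, small_mid's own z axis and vertical above 0.3 rad or horizontal distance between any of squat_mid, medium_mid, small_mid and hub above 0.135 m or height (world z) of any of squat_mid, medium_mid, small_mid above 0.08 m).
It fails at once if a thing on the counter is moved more than 30 mm (distance of any of seal, spoon_grip, brush_grip from where it was at the start of the episode above 0.03 m).
It also fails if it takes over 70 s, if anything falls off the work surface, if the arm or the gripper's body presses on something with over 40 N, if the wrist force passes 120 N, or if a joint passes its speed limit or range.

## Working session

There is one attempt and no reset: what is moved stays moved. The work goes in short steps, Python scripts to look and compute and a shell command to move; the robot and the scene stay as the last step left them, time stands still between calls to the robot, and variables do not carry over. Pictures are saved under pics/ and viewed, at most 10 in all, crops included, and the job is handed in when it is done.

```bash
ls; mkdir -p pics
cat > h.py <<'E'
import numpy as np, cv2
from station import robot, snapshot, camera_model
from scipy.spatial.transform import Rotation as R
def cam(name, s=None):
    m=camera_model(name)
    if 'hand_eye' in m:
        H=np.array(m['hand_eye']); T=np.eye(4); T[:3,:3]=R.from_euler('xyz',s['eef_rot']).as_matrix(); T[:3,3]=s['ee_pos']
        T=T@H
    else:
        T=np.eye(4); T[:3,3]=m['xyz']; o=np.array(m['orientation']); T[:3,:3]=o if o.shape==(3,3) else R.from_euler('xyz',o).as_matrix()
    return np.array(m['K']),m['k1'],T
def rays(c,uv):
    K,k1,T=c
    d=np.array([k1,0,0,0,0.]).reshape(-1)
    p=cv2.undistortPoints(np.array(uv,float).reshape(-1,1,2),K,d[[0,1,2,3,4]]).reshape(-1,2)
    return np.c_[p,np.ones(len(p))]@T[:3,:3].T, T[:3,3]
def plane(c,uv,z):
    r,o=rays(c,uv); return o+r*((z-o[2])/r[:,2])[:,None]
def proj(c,P):
    K,k1,T=c
    q=(np.atleast_2d(P)-T[:3,3])@T[:3,:3]
    return cv2.projectPoints(q,np.zeros(3),np.zeros(3),K,np.array([k1,0,0,0,0.]))[0].reshape(-1,2)
E
python3 - <<'E'
from h import *
s=robot.observe(); print(s)
for n in ('top','side'):
    im,d=snapshot(n); cv2.imwrite(f'pics/{n}0.png',im); np.save(f'pics/{n}0.npy',d); print(camera_model(n))
print(camera_model('wrist'))
E
```

```text
pics
{'t': 0.0, 'joints': array([ 1.11241967e+00,  3.00499591e-01,  1.52159529e+00, -3.23298952e-05,
        1.32069995e+00, -6.65863513e-02]), 'qvel': array([-0.00126671,  0.00109333, -0.00049612, -0.00106958, -0.00034135,
       -0.00087788]), 'effort': array([ 8.11899681e-04, -5.43499589e+01, -3.61790514e+01, -4.76254820e-05,
        4.02660604e-03,  5.85416115e-05]), 'ee_pos': array([0.20992345, 0.50813601, 0.25569966]), 'eef_rot': array([-3.14039106e+00, -4.87441081e-05,  2.74981034e+00]), 'contact_force': array([ 0.92412283, -0.52509015,  0.00932967]), 'moment': array([ 0.03664344, -0.05834017,  0.03189408]), 'finger_force': 0.0, 'gripper_width': 0.0857410086132694}
{'K': array([[441.24954152,   0.        , 318.41474932],
       [  0.        , 441.24954152, 239.86339453],
       [  0.        ,   0.        ,   1.        ]]), 'k1': 0.027187894987225646, 'xyz': array([ 0.43923195, -0.01919763,  1.05695564]), 'orientation': array([-3.01529125, -0.01516335, -1.55189305])}
{'K': array([[511.86270797,   0.        , 323.59856667],
       [  0.        , 511.86270797, 243.82137326],
       [  0.        ,   0.        ,   1.        ]]), 'k1': 0.0016329168783946707, 'xyz': array([0.47658454, 0.88452677, 1.17716558]), 'orientation': array([-2.45234098,  0.01770552, -3.08549769])}
{'K': array([[392.3809387 ,   0.        , 322.8174024 ],
       [  0.        , 392.3809387 , 236.93522372],
       [  0.        ,   0.        ,   1.        ]]), 'k1': -0.02194647014582875, 'hand_eye': array([[-1.07064633e-03, -9.61337219e-01, -2.75371757e-01,
         7.06257775e-02],
       [ 9.99999144e-01, -1.23627011e-03,  4.27883596e-04,
         3.80103765e-05],
       [-7.51774299e-04, -2.75371064e-01,  9.61337720e-01,
        -1.18789323e-01],
       [ 0.00000000e+00,  0.00000000e+00,  0.00000000e+00,
         1.00000000e+00]])}
```

View pics/top0.png

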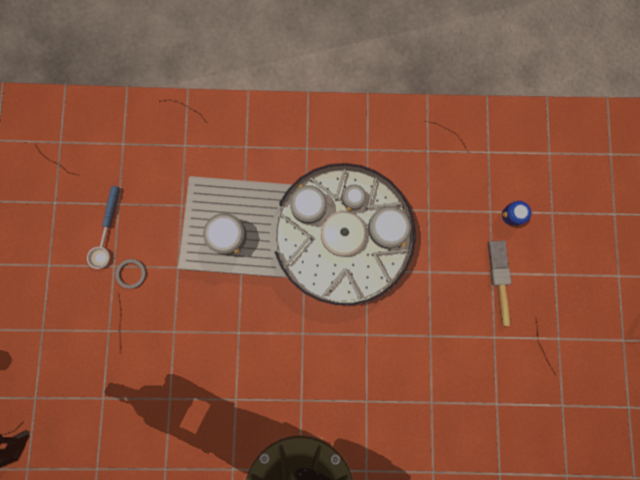

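View pics/side0.png

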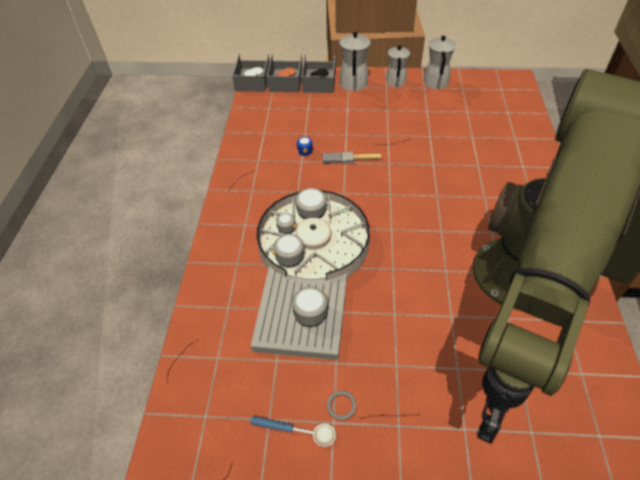

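Run:
```python
from h import *
c=cam('top'); im=cv2.imread('pics/top0.png'); d=np.load('pics/top0.npy')
hsv=cv2.cvtColor(im,cv2.COLOR_BGR2HSV)
def blobs(m,amin=60):
    n,l,st,ce=cv2.connectedComponentsWithStats(m.astype(np.uint8))
    return [(st[i],ce[i],(l==i)) for i in range(1,n) if st[i][4]>amin]
# rim: world map of non-red region, dark pixels near the pan
z=0.061
# dark rolled edge
v,u=np.mgrid[0:480,0:640]
near=np.hypot(u-345,v-234)
m=(hsv[...,2]<90)&(near>58)&(near<82)
pts=np.c_[u[m],v[m]]
P=plane(c,pts,z)[:,:2]
def fit(P):
    for _ in range(8):
        A=np.c_[2*P,np.ones(len(P))]; x=np.linalg.lstsq(A,(P**2).sum(1),rcond=None)[0]
        r=np.sqrt(x[2]+x[0]**2+x[1]**2); e=np.abs(np.hypot(*(P-x[:2]).T)-r)
        P=P[e<max(0.006,np.percentile(e,90))]
    return x[:2],r,len(P)
C,r,n=fit(P); print('pan',C,r,n)
a=np.degrees(np.arctan2(*(P-C).T[::-1])); 
h=np.histogram(a[np.abs(np.hypot(*(P-C).T)-.162)<.008],bins=72,range=(-180,180))[0]; print('rim hist by 5deg from -180:',h)
# hub finial
# board by depth: heights
r_,o=rays(c,np.c_[u.ravel(),v.ravel()]); 
Wp=o+r_*d.ravel()[:,None]; Z=Wp[:,2].reshape(480,640)
print('heights board/deck/boiler/hub',Z[200,240],Z[255,320],Z[232,224],Z[234,330])
# boiler tops: bright grey, low sat tops via depth
for nm,lo,hi,zz in (('h>.075',.075,.12,0),):
    for st,ce,mm in blobs((Z>lo)&(Z<hi)&(u>180)&(u<430)&(v>150)&(v<320),30):
        q=Wp.reshape(480,640,3)[mm]; print(nm,st,ce,np.median(q,0),(q.max(0)-q.min(0)))
# bd
bm=(Z>.02)&(Z<.045)&(u<275)&(u>150)&(v>150)&(v<300)&(hsv[...,1]<90)
box=cv2.minAreaRect(np.c_[u[bm],v[bm]].astype(np.float32)); bp=cv2.boxPoints(box); print('board corners',bp,plane(c,bp,.03))
big=cv2.resize(im[155:315,170:430],None,fx=3,fy=3,interpolation=cv2.INTER_CUBIC); cv2.imwrite('pics/topz.png',big)
```

```text
pan [ 0.58194535 -0.09001308] 0.15930873822789918 1480
rim hist by 5deg from -180: [18 18 20 22 26 34 34 26 24 23 25 24 21 24 24 22 23 25 24 25 27 26 24 21
 23 21 20 19 24 24 27 26 27 30 29 28 27 28 30 29 28 30 28 32 28 28 30 28
 27 10  0  0  0  0  0  0  0 15 16 16 17 15 15 17 14 15 14 13 16 14 14 14]
heights board/deck/boiler/hub 0.03339011267752645 0.02977542134046529 0.09469575245437101 0.06416463712960507
h>.075 [ 290  184   37   38 1088] [308.03125    202.87132353] [ 0.64496295 -0.00677976  0.08933691] [0.08570782 0.08131347 0.01983913]
h>.075 [343 184  23  24 397] [354.05541562 195.28211587] [ 0.66718121 -0.11036494  0.07933875] [0.05412451 0.0501887  0.01167271]
h>.075 [ 369  206   42   41 1344] [389.67931548 226.00967262] [ 0.59734022 -0.19047632  0.08540369] [0.09116991 0.09198726 0.01664876]
h>.075 [ 204  213   41   41 1328] [224.12876506 233.09939759] [0.57231715 0.17517635 0.09521593] [0.08890665 0.08790904 0.02719252]
h>.075 [341 228   8   7  38] [344.34210526 230.71052632] [ 0.5855481  -0.08979589  0.07711009] [0.01418875 0.01583626 0.00721602]
board corners [[178.53339 267.91055]
 [185.83621 175.40814]
 [281.26773 182.9422 ]
 [273.9649  275.4446 ]] [[0.49789091 0.28955217 0.03      ]
 [0.7174735  0.28509344 0.03      ]
 [0.70465404 0.0587075  0.03      ]
 [0.48464778 0.06914929 0.03      ]]
```

View pics/topz.png

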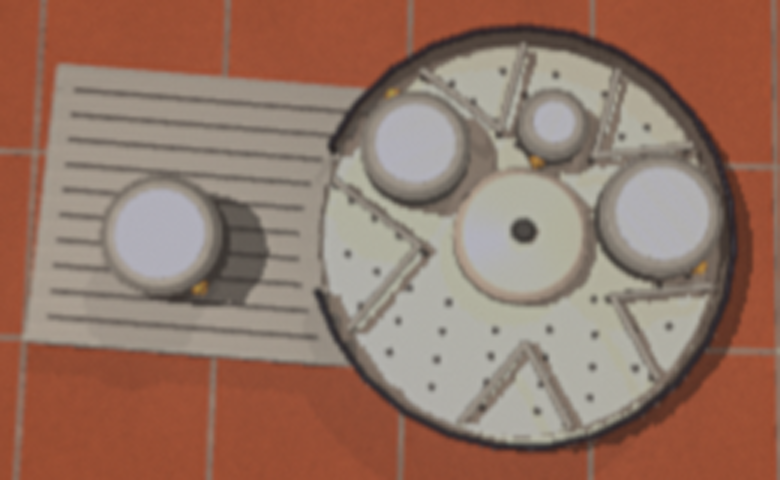

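Run:
```python
from h import *
c=cam('top'); C=np.array([.583,-.090])
th=np.radians(86.5); ey=np.array([np.cos(th),np.sin(th)]); ex=np.array([ey[1],-ey[0]])
def pan(P): D=np.atleast_2d(P)[:,:2]-C; return np.c_[D@ex,D@ey]
uv=np.array([(427,250),(335,182),(357,328),(527,347),(465,420),(575,428),(617,297),(658,378)])/3+[170,155]
W=plane(c,uv,.052); Q=pan(W)*1000
for q in Q: print(q.round(0), 'r',np.hypot(*q).round(0),'ang',np.degrees(np.arctan2(q[1],q[0])).round(1))
for i,j in ((0,1),(0,2),(3,4),(3,5)): print('rod dir',np.degrees(np.arctan2(*(Q[j]-Q[i])[::-1])).round(1))
for n,w in dict(boil=[.57232,.17518],sq=[.597,-.190],med=[.645,-.0068],small=[.667,-.110]).items():
    q=pan(w)[0]*1000; print(n,q.round(0),np.hypot(*q).round(0),np.degrees(np.arctan2(q[1],q[0])).round(1))
print('start',pan(robot.observe()['ee_pos']))
# rim gap ends
g=np.array([(333,148),(318,292)])/3+[170,155]; print(pan(plane(c,g,.061))*1000)
```

```text
[-17.  71.] r 73.0 ang 103.4
[ 30. 146.] r 149.0 ang 78.5
[-81. 119.] r 144.0 ang 124.2
[-85. -11.] r 85.0 ang -172.9
[-143.   32.] r 147.0 ang 167.4
[-143.  -51.] r 152.0 ang -160.3
[-41. -76.] r 87.0 ang -118.3
[-100. -111.] r 150.0 ang -132.0
rod dir 58.0
rod dir 143.0
rod dir 143.9
rod dir -145.0
boil [-27. 264.] 265.0 95.8
sq [ 20. -99.] 101.0 -78.5
med [57. 87.] 104.0 56.8
small [ 85. -15.] 86.0 -9.9
start [[-0.40889135  0.57427961]]
[[ 54.36995556 149.10756274]
 [-56.75850972 150.36408458]]
```

```bash
for i in 1 2; do python3 -m inch '[[[0,0,0],[0,0,0.124],0],[[0,0,0],[0,0,0.124],0],[[0,0,0],[0,0,0.124],0],[[0,0,0],[0,0,0.124],0],[[0,0,0],[0,0,0.124],0]]'; done
for i in 1 2 3; do python3 -m inch '[[[-3,2.57,0.8],[0,0,0],0],[[-3,2.57,0.8],[0,0,0],0],[[-3,2.57,0.8],[0,0,0],0],[[-3,2.57,0.8],[0,0,0],0],[[-3,2.57,0.8],[0,0,0],0]]'; done
cat >> h.py <<'E'
C=np.array([.583,-.090]); th=np.radians(86.5); ey=np.array([np.cos(th),np.sin(th)]); ex=np.array([ey[1],-ey[0]])
def pan(P): D=np.atleast_2d(P)[:,:2]-C; return np.c_[D@ex,D@ey]
def st():
    s=robot.observe(); print('pan mm',(pan(s['ee_pos'])[0]*1000).round(1),'z',s['ee_pos'][2].round(4),'rot',s['eef_rot'].round(3),'t',s['t'],'F',s['contact_force'].round(1),'w',s['gripper_width'])
E
python3 -c 'from h import *; st()'
```

```text
t: 0.52
ee_pos: [0.21, 0.5082, 0.2559]
eef_rot: [-3.141, 0.0, 2.124]
contact_force: [0.3, 0.6, -0.1]
gripper_width: 0.0256
finger_force: 0.0
t: 0.93
ee_pos: [0.21, 0.5082, 0.256]
eef_rot: [-3.141, 0.001, 1.504]
contact_force: [-0.2, 0.2, 0.3]
gripper_width: -0.0
finger_force: 0.0
t: 1.35
ee_pos: [0.3297, 0.3491, 0.2158]
eef_rot: [-3.141, 0.0, 1.51]
contact_force: [1.2, 0.0, 0.3]
gripper_width: -0.0
finger_force: 0.0
t: 1.77
ee_pos: [0.449, 0.1914, 0.1758]
eef_rot: [-3.141, 0.0, 1.51]
contact_force: [-0.1, 1.7, -0.5]
gripper_width: -0.0001
finger_force: 0.0
t: 2.18
ee_pos: [0.5681, 0.0338, 0.1356]
eef_rot: [-3.141, -0.0, 1.51]
contact_force: [1.6, 0.2, 0.1]
gripper_width: 0.0
finger_force: 0.0
pan mm [-22.4 122.6] z 0.1356 rot [-3.141 -0.     1.51 ] t 2.1833 F [1.6 0.2 0.1] w 2.7963179617655327e-05
```

```bash
python3 -m inch '[[[0,0,2],[0,0,0],0],[[0,0,2],[0,0,0],0],[[0,0,2],[0,0,0],0],[[0,0,1.35],[0,0,0],0],[[0,0,0],[0,0,0],0]]'
python3 -m inch '[[[0,0.88,0],[0,0,0],0],[[0,0.88,0],[0,0,0],0],[[0,0.88,0],[0,0,0],0],[[0,0.88,0],[0,0,0],0],[[0,0.88,0],[0,0,0],0]]'
python3 -m inch '[[[-0.3,0.8,0],[0,0,0],0],[[-0.3,0.8,0],[0,0,0],0],[[-0.3,0.8,0],[0,0,0],0],[[-0.3,0.8,0],[0,0,0],0],[[-0.3,0.8,0],[0,0,0],0]]'
python3 -m inch '[[[-0.57,0.77,0],[0,0,0],0],[[-0.57,0.77,0],[0,0,0],0],[[-0.57,0.77,0],[0,0,0],0],[[-0.9,0.8,0],[0,0,0],0],[[-0.9,0.8,0],[0,0,0],0]]'
python3 -m inch '[[[0,0,0],[0,0,0],0],[[0,0,0],[0,0,0],0]]'
python3 - <<'E'
from h import *
st()
for n in ('top','side'):
  im,d=snapshot(n); cv2.imwrite(f'pics/{n}1.png',im); np.save(f'pics/{n}1.npy',d)
s=robot.observe();im,d=snapshot('wrist'); cv2.imwrite('pics/w1.png',im)
a=cv2.imread('pics/side1.png')[170:350,220:400]
cv2.imwrite('pics/mix1.png',cv2.resize(a,None,fx=3,fy=3,interpolation=cv2.INTER_CUBIC))
E
```

```text
t: 2.6
ee_pos: [0.5658, 0.0356, 0.0597]
eef_rot: [-3.136, 0.0, 1.51]
contact_force: [-0.6, 0.9, -0.3]
gripper_width: -0.0
finger_force: 0.0
t: 3.02
ee_pos: [0.6116, 0.0331, 0.0635]
eef_rot: [-3.141, -0.0, 1.51]
contact_force: [-2.0, -0.1, -0.4]
gripper_width: 0.0001
finger_force: 0.7
t: 3.43
ee_pos: [0.6507, 0.0153, 0.0633]
eef_rot: [-3.141, -0.0, 1.51]
contact_force: [-1.9, 0.9, 0.2]
gripper_width: -0.0
finger_force: 0.8
t: 3.85
ee_pos: [0.6877, -0.0224, 0.0631]
eef_rot: [-3.142, -0.0, 1.51]
contact_force: [-0.4, 1.2, 0.0]
gripper_width: -0.0002
finger_force: 0.7
t: 4.02
ee_pos: [0.6873, -0.0224, 0.0629]
eef_rot: [3.141, 0.0, 1.509]
contact_force: [0.3, 0.2, 0.3]
gripper_width: -0.0002
finger_force: 0.0
pan mm [100.   73.9] z 0.0629 rot [3.141 0.    1.509] t 4.0167 F [0.3 0.2 0.3] w -0.0002449724006877606
```

View pics/mix1.png

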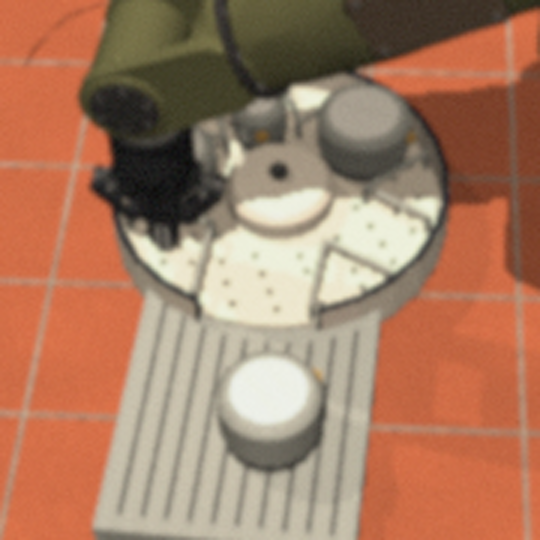

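The picture shows the free wide bay facing the gap; its rods run (210,236)-(199,302) and (327,250)-(316,318) in the crop.

Run:
```python
from h import *
c=cam('side')
Q=pan(plane(c,np.array([(210,236),(199,302),(327,250),(316,313)])/3+[220,170],.052))*1000
print(Q.round(0)); 
for i in (0,2): print(np.degrees(np.arctan2(*(Q[i+1]-Q[i])[::-1])))
m=Q.mean(0); print('bay angle',m,np.degrees(np.arctan2(m[1],m[0])))
```

```text
[[ 55.  75.]
 [ 53. 152.]
 [-57.  80.]
 [-55. 154.]]
91.67759047082603
88.53102193423223
bay angle [ -0.87581145 115.34468782] 90.43503811274877
```

```bash
python3 -m inch '[[[0,0,-2],[0,0,0],0],[[0,0,-2],[0,0,0],0],[[0,0,-2],[0,0,0],0],[[0,0,-2],[0,0,0],0]]' >/dev/null
for i in 1 2; do python3 -m inch '[[[2.38,-2.5,0],[0,0,0],0],[[2.38,-2.5,0],[0,0,0],0],[[2.38,-2.5,0],[0,0,0],0],[[2.38,-2.5,0],[0,0,0],0]]' >/dev/null; done
python3 -m inch '[[[0,0,2],[0,0,0],0],[[0,0,2],[0,0,0],0],[[0,0,2],[0,0,0],0],[[0,0,2],[0,0,0],0]]'
for i in 1 2; do python3 -m inch '[[[0,0.6,0],[0,0,0],0],[[0,0.6,0],[0,0,0],0],[[0,0.6,0],[0,0,0],0]]'; done
cat >> h.py <<'E'
def boiler(n='top'):
    # top disc of the loose boiler by height from depth, fitted on its top plane
    c=cam(n); im,d=snapshot(n); v,u=np.mgrid[0:480,0:640]
    r_,o=rays(c,np.c_[u.ravel(),v.ravel()]); Wp=o+r_*d.ravel()[:,None]
    Q=pan(Wp)*1000; hsv=cv2.cvtColor(im,cv2.COLOR_BGR2HSV).reshape(-1,3)
    m=(np.abs(Wp[:,2]-.0955)<.009)&(hsv[:,1]<70)&(hsv[:,2]>110)&(abs(Q[:,0])<110)&(Q[:,1]>60)&(Q[:,1]<380)
    k,l,stt,ce=cv2.connectedComponentsWithStats(m.reshape(480,640).astype(np.uint8))
    for i in range(1,k):
        if stt[i][4]>150:
            cnt=cv2.findContours((l==i).astype(np.uint8),0,1)[0][0].reshape(-1,2)
            P=pan(plane(c,cnt,.096))*1000; (x,y),r=cv2.minEnclosingCircle(P.astype(np.float32))
            print(n,'disc',round(x,1),round(y,1),'r',round(r,1),'mean',P.mean(0).round(1),'px',stt[i])
    return im
E
python3 - <<'E'
from h import *
st()
im=boiler('top'); im2=boiler('side'); cv2.imwrite('pics/side2.png',cv2.resize(im2[170:350,220:400],None,fx=3,fy=3))
E
```

```text
t: 5.5
ee_pos: [0.4987, 0.1811, 0.0628]
eef_rot: [3.141, -0.0, 1.511]
contact_force: [-9.0, -0.1, 11.1]
gripper_width: -0.0002
finger_force: 0.0
t: 5.75
ee_pos: [0.5177, 0.1795, 0.0635]
eef_rot: [3.141, -0.0, 1.51]
contact_force: [-1.5, 0.3, 0.4]
gripper_width: -0.0001
finger_force: 0.0
t: 6.0
ee_pos: [0.536, 0.1782, 0.0636]
eef_rot: [3.14, -0.0, 1.51]
contact_force: [-4.9, 1.0, 5.9]
gripper_width: -0.0001
finger_force: 0.0
pan mm [-63.3 264.9] z 0.0636 rot [ 3.14 -0.    1.51] t 6.0 F [-4.9  1.   5.9] w -7.116727204386614e-05
top disc 17.2 265.4 r 43.5 mean [ 27.  262.8] px [206 195  39  34 679]
side disc 14.1 271.9 r 45.5 mean [ 17.2 273.5] px [275 285  34  31 705]
```

View pics/side2.png

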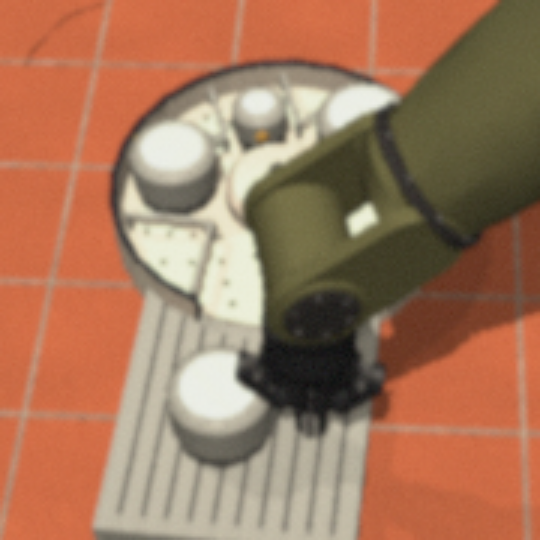

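The fingers have shifted the boiler further than planned (gripper's knuckles touched its top edge); backing off to measure it.

```bash
python3 -m inch '[[[0,-2,0],[0,0,0],0],[[0,-2,0],[0,0,0],0],[[0,0,-2.5],[0,0,0],0],[[0,0,-2.5],[0,0,0],0],[[0,0,-2.5],[0,0,0],0]]' 
python3 -m inch '[[[3.5,-1,-1],[0,0,0],4],[[3.5,-1,-1],[0,0,0],4],[[3.5,-1,-1],[0,0,0],4],[[3.5,-1,-1],[0,0,0],4]]'
python3 - <<'E'
from h import *
st()
boiler('top'); boiler('side')
E
```

```text
t: 6.52
ee_pos: [0.4948, 0.1806, 0.1387]
eef_rot: [-3.141, 0.0, 1.51]
contact_force: [-0.1, -0.1, 0.1]
gripper_width: -0.0002
finger_force: 0.0
t: 6.85
ee_pos: [0.4632, 0.3242, 0.1785]
eef_rot: [3.141, -0.0, 1.509]
contact_force: [0.6, 0.3, 0.1]
gripper_width: 0.0399
finger_force: 0.0
pan mm [-144.9  406.1] z 0.1785 rot [ 3.141 -0.     1.509] t 6.85 F [0.6 0.3 0.1] w 0.03989114081781978
top disc 16.8 264.8 r 44.3 mean [ 17.4 265.6] px [ 206  194   39   40 1205]
side disc 13.9 271.5 r 45.3 mean [ 14.4 272.8] px [275 285  35  30 827]
```

```bash
python3 -m inch '[[[-1.22,3.2,0],[0,0,0],4.5],[[-1.22,3.2,0],[0,0,0],4.5],[[-1.22,3.2,0],[0,0,0],4.5],[[-1.22,3.2,0],[0,0,0],4.5],[[-1.22,3.2,0],[0,0,0],4.5]]' 
python3 -m inch '[[[0,0,3],[0,0,0],4.5],[[0,0,3],[0,0,0],4.5],[[0,0,3],[0,0,0],4.5],[[0,0,2.75],[0,0,0],4.5],[[0,0,0],[0,0,0],4.5]]'
python3 -m inch '[[[-0.7,0,0],[0,0,0],4.5],[[-0.7,0,0],[0,0,0],4.5],[[-0.7,0,0],[0,0,0],4.5],[[-0.7,0,0],[0,0,0],4.5],[[-0.7,0,0],[0,0,0],4.5]]'
python3 - <<'E'
from h import *
st(); im=boiler('top'); i2=boiler('side')
cv2.imwrite('pics/m3.png',np.hstack([cv2.resize(im[155:315,170:330],None,fx=2.4,fy=2.4),cv2.resize(i2[200:360,220:380],None,fx=2.4,fy=2.4)]))
E
```

```text
t: 7.37
ee_pos: [0.6211, 0.2506, 0.1775]
eef_rot: [-3.141, 0.0, 1.509]
contact_force: [-0.7, -0.4, 1.4]
gripper_width: 0.0452
finger_force: 0.0
t: 7.78
ee_pos: [0.6181, 0.2507, 0.0551]
eef_rot: [-3.136, 0.003, 1.509]
contact_force: [-0.1, -0.5, 0.6]
gripper_width: 0.0453
finger_force: 0.0
t: 8.2
ee_pos: [0.618, 0.2165, 0.0616]
eef_rot: [3.14, -0.001, 1.51]
contact_force: [-0.2, 2.3, 1.2]
gripper_width: 0.0449
finger_force: 0.0
pan mm [ 16.2 308. ] z 0.0616 rot [ 3.14e+00 -1.00e-03  1.51e+00] t 8.2 F [-0.2  2.3  1.2] w 0.04493336317143898
top disc 22.4 255.8 r 39.4 mean [ 27.5 253.8] px [219 194  27  35 695]
```

View pics/m3.png

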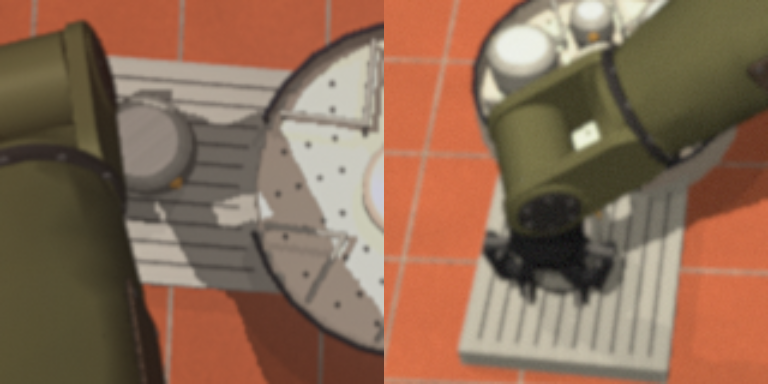

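Boiler sits in the cradle in front of both fingers, rack still lined up. Push diagonally onto the centre line.

```bash
for i in 1 2; do python3 -m inch '[[[-0.5,-0.16,0],[0,0,0],4.5],[[-0.5,-0.16,0],[0,0,0],4.5],[[-0.5,-0.16,0],[0,0,0],4.5],[[-0.5,-0.16,0],[0,0,0],4.5],[[-0.5,-0.16,0],[0,0,0],4.5]]'; done
python3 - <<'E'
from h import *
st(); im=boiler('top'); c=cam('top'); K=proj(c,np.r_[C,.096])
cv2.imwrite('pics/m4.png',cv2.resize(im[155:315,190:410],None,fx=3.5,fy=3.5))
E
```

```text
t: 8.72
ee_pos: [0.6079, 0.1924, 0.0603]
eef_rot: [3.141, -0.0, 1.51]
contact_force: [1.2, 1.8, 0.8]
gripper_width: 0.0447
finger_force: 0.0
t: 9.13
ee_pos: [0.5984, 0.1678, 0.0603]
eef_rot: [-3.142, -0.0, 1.51]
contact_force: [1.3, 2.0, 0.7]
gripper_width: 0.0453
finger_force: 0.0
pan mm [ -0.4 258.3] z 0.0603 rot [-3.142 -0.     1.51 ] t 9.1333 F [1.3 2.  0.7] w 0.04531254982516052
top disc 6.1 206.6 r 39.9 mean [  9.7 200.8] px [245 203  22  36 634]
```

View pics/m4.png

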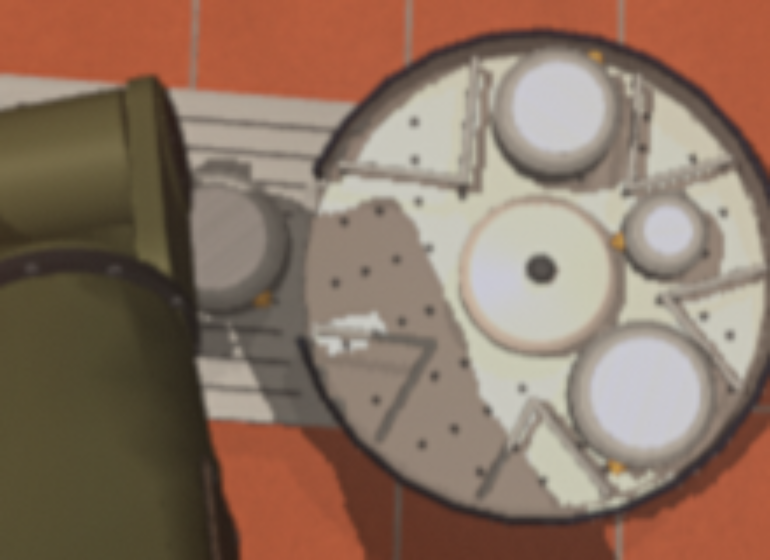

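```bash
for i in 1 2 3; do python3 -m inch '[[[-0.66,0,0],[0,0,0],4.5],[[-0.66,0,0],[0,0,0],4.5],[[-0.66,0,0],[0,0,0],4.5],[[-0.66,0,0],[0,0,0],4.5],[[-0.66,0,0],[0,0,0],4.5]]'; done
python3 - <<'E'
from h import *
st(); im=boiler('top'); boiler('side')
cv2.imwrite('pics/m5.png',cv2.resize(im[155:315,190:410],None,fx=3.5,fy=3.5))
E
```

```text
t: 9.6
ee_pos: [0.5965, 0.1345, 0.0602]
eef_rot: [-3.141, 0.0, 1.51]
contact_force: [0.7, 1.2, -0.7]
gripper_width: 0.0451
finger_force: 0.0
t: 10.02
ee_pos: [0.5946, 0.1018, 0.0603]
eef_rot: [3.141, -0.0, 1.51]
contact_force: [1.2, 1.7, 1.1]
gripper_width: 0.0452
finger_force: 0.0
t: 10.43
ee_pos: [0.5925, 0.0688, 0.0603]
eef_rot: [3.142, 0.0, 1.51]
contact_force: [0.7, 1.7, 1.0]
gripper_width: 0.0452
finger_force: 0.0
pan mm [ -0.2 159.1] z 0.0603 rot [3.142 0.    1.51 ] t 10.4333 F [0.7 1.7 1. ] w 0.045206127908508635
top disc 6.7 103.6 r 38.1 mean [ 7.9 94.9] px [296 207  16  35 386]
```

View pics/m5.png

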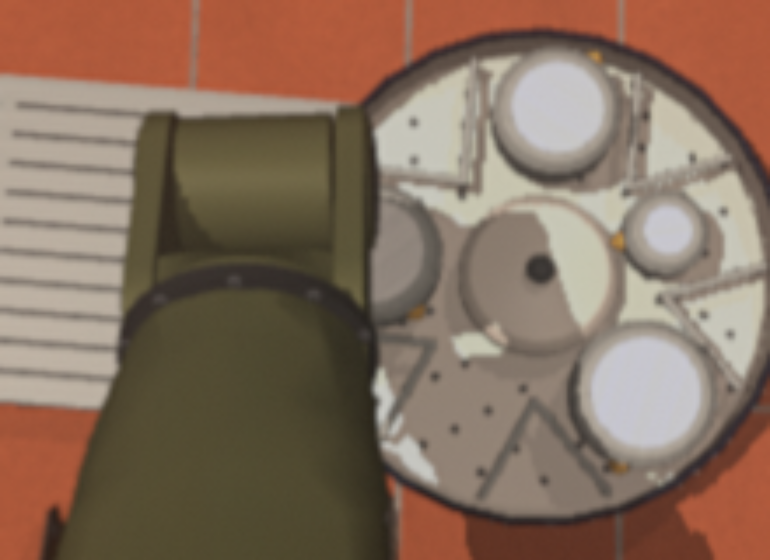

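Boiler is inside the bay between rods, about 11 mm short of the hub. Creep on until it touches.

```bash
python3 -m inch '[[[-0.4,0,0],[0,0,0],4.5],[[-0.3,0,0],[0,0,0],4.5]]'; for i in 1 2; do python3 -m inch '[[[-0.2,0,0],[0,0,0],4.5],[[0,0,0],[0,0,0],4.5]]'; done
```

```text
t: 10.7
ee_pos: [0.5921, 0.0624, 0.0603]
eef_rot: [-3.142, -0.0, 1.51]
contact_force: [-0.5, 1.3, 0.1]
gripper_width: 0.0452
finger_force: 0.0
t: 10.87
ee_pos: [0.592, 0.0602, 0.0603]
eef_rot: [-3.142, 0.0, 1.51]
contact_force: [1.0, -0.1, -0.1]
gripper_width: 0.0453
finger_force: 0.0
t: 11.03
ee_pos: [0.5919, 0.0584, 0.0602]
eef_rot: [-3.142, 0.0, 1.51]
contact_force: [0.5, 0.2, 0.5]
gripper_width: 0.0448
finger_force: 0.0
```

```bash
for i in 1 2 3 4 5; do python3 -m inch '[[[-0.15,0,0],[0,0,0],4.5]]' | grep -E 'ee_pos|contact'; done
```

```text
ee_pos: [0.5918, 0.0573, 0.0603]
contact_force: [-0.1, 7.4, 3.5]
ee_pos: [0.5919, 0.0565, 0.0607]
contact_force: [-1.0, 16.6, 8.0]
ee_pos: [0.592, 0.0559, 0.0612]
contact_force: [-1.4, 25.5, 11.8]
ee_pos: [0.592, 0.0554, 0.0616]
contact_force: [-2.1, 34.4, 13.1]
ee_pos: [0.5921, 0.055, 0.0619]
contact_force: [-1.5, 43.8, 15.6]
```

Home against the hub. Back off, lift, close, check the pose.

```bash
python3 -m inch '[[[0.4,0,0],[0,0,0],4.5],[[1.6,0,0],[0,0,0],4.5],[[2,0,0],[0,0,0],4.5],[[2,0,0],[0,0,0],4.5]]' >/dev/null
python3 -m inch '[[[0,0,-3],[0,0,0],0],[[0,0,-3],[0,0,0],0],[[0,0,-3],[0,0,0],0],[[0,0,0],[0,0,0],0]]'
python3 - <<'E'
from h import *
st(); im=boiler('top'); i2=boiler('side')
cv2.imwrite('pics/m6.png',np.hstack([cv2.resize(im[155:315,250:430],None,fx=2.2,fy=2.2),cv2.resize(i2[175:335,220:400],None,fx=2.2,fy=2.2)]))
E
```

```text
t: 12.12
ee_pos: [0.5971, 0.1112, 0.1565]
eef_rot: [3.133, -0.001, 1.51]
contact_force: [0.8, -1.0, 0.4]
gripper_width: 0.0001
finger_force: 0.0
pan mm [  1.8 201.7] z 0.1565 rot [ 3.133e+00 -1.000e-03  1.510e+00] t 12.1167 F [ 0.8 -1.   0.4] w 6.141175674872994e-05
top disc 6.8 97.6 r 40.2 mean [10.5 97.6] px [286 207  32  36 857]
```

View pics/m6.png

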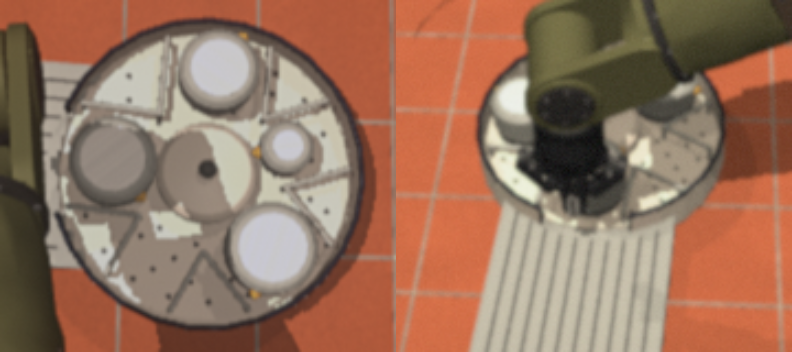

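Boiler is home, touching the hub between its rods. Now down into the V again and turn on clockwise, rotating the tool with the rack.

```bash
python3 -m inch '[[[-3.1,2.5,0],[0,0,0],0],[[-3.1,2.5,0],[0,0,0],0],[[-3.1,2.5,0],[0,0,0],0],[[-3.1,2.5,0],[0,0,0],0],[[0,0,0],[0,0,0],0]]' |grep -E 'pos|cont'
python3 -m inch '[[[0,0,2.3],[0,0,0],0],[[0,0,2.3],[0,0,0],0],[[0,0,2.3],[0,0,0],0],[[0,0,2.3],[0,0,0],0],[[0,0,0],[0,0,0],0]]' |grep -E 'pos|cont'; python3 -c 'from h import *; st()'
```

```text
ee_pos: [0.689, -0.025, 0.1479]
contact_force: [0.1, 0.7, -0.8]
ee_pos: [0.6874, -0.0192, 0.0563]
contact_force: [-0.9, -0.3, 0.9]
pan mm [99.9 77.1] z 0.0563 rot [-3.142  0.     1.51 ] t 13.05 F [-0.9 -0.3  0.9] w 9.973783289653806e-05
```

```bash
python3 -m inch '[[[0,0,-0.7],[0,0,0],0]]' |grep -E 'pos|cont'
for i in 1 2 3; do python3 -m inch '[[[-0.82,0.56,0],[0,0,0.08],0],[[-0.82,0.56,0],[0,0,0.08],0],[[-0.82,0.56,0],[0,0,0.08],0],[[-0.82,0.56,0],[0,0,0.08],0],[[-0.82,0.56,0],[0,0,0.08],0]]' |grep -E 'pos|cont|rot'; done
python3 -m inch '[[[0,0,0],[0,0,0],0],[[0.5,-0.2,0],[0,0,0],0],[[0,0,-2.5],[0,0,0],0],[[0,0,-3],[0,0,0],0],[[0,0,-3],[0,0,0],0]]' |grep -E 'pos|cont'
python3 -m inch '[[[0,-4,-3],[0,0,0],0],[[0,-4,-3],[0,0,0],0],[[0,-4,-3],[0,0,0],0],[[0,-4,-3],[0,0,0],0]]' |grep -E 'pos|cont'
python3 - <<'E'
from h import *
st(); im,_=snapshot('top'); i2,_=snapshot('side')
cv2.imwrite('pics/m7.png',np.hstack([cv2.resize(im[155:315,250:430],None,fx=2.2,fy=2.2),cv2.resize(i2[175:335,220:400],None,fx=2.2,fy=2.2)]))
E
```

```text
ee_pos: [0.6862, -0.019, 0.0624]
contact_force: [0.6, -0.3, -0.5]
ee_pos: [0.7057, -0.0648, 0.0647]
eef_rot: [-3.141, -0.0, 1.106]
contact_force: [2.8, 2.0, 0.6]
ee_pos: [0.7046, -0.1144, 0.0648]
eef_rot: [3.142, -0.0, 0.706]
contact_force: [3.7, 0.4, 0.6]
ee_pos: [0.6842, -0.1597, 0.0649]
eef_rot: [3.141, -0.0, 0.306]
contact_force: [4.2, -0.3, 0.6]
ee_pos: [0.6885, -0.1544, 0.1503]
contact_force: [1.1, 0.5, -0.2]
ee_pos: [0.6472, -0.0264, 0.2511]
contact_force: [0.6, -0.1, 0.5]
pan mm [60.2 67.4] z 0.2511 rot [-3.141e+00  1.000e-03  3.130e-01] t 15.1333 F [ 0.6 -0.1  0.5] w -3.468373295626461e-05
```

View pics/m7.png

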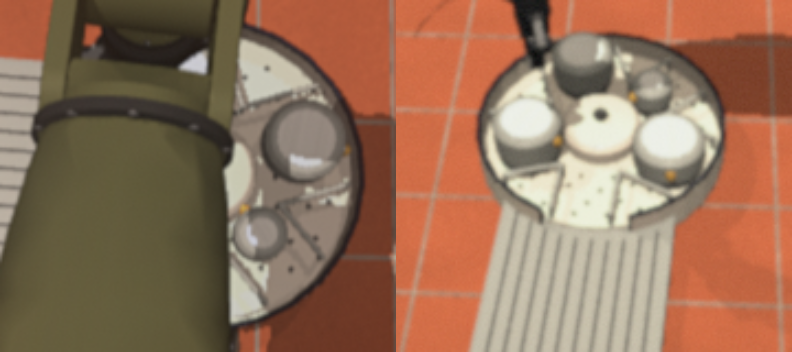

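All four boilers stand in bays; the boiler is at (530,120) in the right half, behind the rim. One numeric check before hand-in.

Run:
```python
from h import *
c=cam('side'); im,d=snapshot('side'); v,u=np.mgrid[0:480,0:640]
r_,o=rays(c,np.c_[u.ravel(),v.ravel()]); Wp=o+r_*d.ravel()[:,None]; Q=pan(Wp)*1000
m=(Wp[:,2]>.088)&(Wp[:,2]<.105)&(np.hypot(*Q.T)<150)&(Q[:,0]>30)&(Q[:,1]>-20)
k,l,s,_=cv2.connectedComponentsWithStats(m.reshape(480,640).astype(np.uint8)); i=1+s[1:,4].argmax()
cnt=cv2.findContours((l==i).astype(np.uint8),0,1)[0][0].reshape(-1,2)
P=pan(plane(c,cnt,.096))*1000; (x,y),r=cv2.minEnclosingCircle(P.astype(np.float32))
print('boiler',x,y,r,'R',np.hypot(x,y),'ang',np.degrees(np.arctan2(y,x)),'medz',np.median(Wp[m,2]))
# V rods either side of bay: apex/end of the near V (crop px)
e=np.array([(497,178),(560,170),(543,222),(620,178),(629,228)],float); e[:,0]-=396
q=pan(plane(c,e/2.2+[220,175],.052))*1000
print(q.round(0),np.hypot(*q.T).round(0),np.degrees(np.arctan2(q[:,1],q[:,0])).round(1)); st()
```

```text
boiler 89.18122100830078 46.073909759521484 45.563350677490234 R 100.37975563359336 ang 27.322342386226676 medz 0.09413722859862061
[[118. 108.]
 [ 40.  87.]
 [ 49. 170.]
 [-38.  92.]
 [-58. 168.]] [160.  95. 177.  99. 177.] [ 42.3  65.1  74.  112.4 109.1]
pan mm [61.1 68.1] z 0.2526 rot [ 3.14e+00 -3.00e-03  3.16e-01] t 15.2833 F [ 0.  -0.9 -0.8] w 0.0002958731124096117
```

```bash
python3 -m inch '[[[0,0,-1],[0,0,0],0],[[0,0,0],[0,0,0],0],[[0,0,0],[0,0,0],0]]' >/dev/null; python3 -c 'from station import robot; print(robot.sign_off())'
```

```text
the job is handed in; nothing more can be done
None
```

The job is handed in: the boiler went home against the hub and the rack was turned on until it stood about 63° from the gap, fully behind the rim. In the last pictures the other three boilers stood in their bays; I did not recheck the things on the counter, and no verdict came back.

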